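# Empty the nut bin over the batten

### The job

The bin with the hex nuts sits snugly in the organiser frame: lift it straight up out of its pocket, keeping it upright, stand it upright on the wooden step of the tipping station behind the batten and let go of it. Then tip it over the batten so that it ends up lying tipped over in the catch tray, or across the batten into it, with all three nuts out of the bin and in the tray. Leave the other two bins in the frame and everything else on the bench where it is.

Things in the scene. Friction and masses are not known exactly. Their poses are not given: they have to be found in the camera images.
- organiser: Fixed plywood organiser frame, 66 mm (x) by 230 mm (y), 45 mm high; three open pockets in a row at y = -74, 0, +74 mm, each 50 mm (x) by 66 mm (y), floor 4 mm thick. A bin sits in each with 1 mm to spare all round, 59 mm of it standing above the frame. Origin: centre of its underside; z up. It may stand left or right on the table.
- station: Fixed tipping station, 264 mm (x) by 148 mm (y): a wooden step at its -x end, a dark batten, then a catch tray. Origin: centre of its underside, at table height; z up; x points from the step to the tray, away from the robot within 0.35 rad. The batten: x = -50 to -36 mm, full width, top 80 mm above the table (12 mm above the step).
- station_step (a point): Centre of the step's flat top, 68 mm above the table; axes as the station's, whose origin is 90 mm further in x. The step is 80 mm (x) by 140 mm (y) and ends at the batten, 40 mm in +x from this point.
- station_tray (a point): Centre of the floor of the open sheet-metal catch tray, 4 mm above the table, 47 mm in x from the station's origin. Inside 166 mm (x) by 140 mm (y); walls to 50 mm above the table, the batten being its -x wall. A black rubber rail (10 mm wide, top 38 mm above the table, 34 mm towards the batten from this point) runs across it; batten and rail grip well: a tipped bin comes to lie on both, mouth down past the rail.
- bin_nuts_center (a point): Bin with three large loose hex nuts (no other has nuts), in any pocket. Open grey plastic box, outside 48 mm (x, along the frame's x) by 64 mm (y) by 100 mm high, walls 3 mm, inner floor 30 mm up, about 0.2 kg with nuts. Point at its centre, 50 mm up; z to the mouth. On the step, pushed along station +x at 75 to 85 mm above its underside, it pivots over the batten, going past balance near 40 degrees, and the nuts slide out.
- bin_bolts_center (a point): Bin of the same size holding upright bolts (stay in it); leave it in its pocket. Point at its centre, 50 mm up.
- bin_dowels_center (a point): Bin of the same size holding upright wooden dowels (stay in it); leave it in its pocket. Point at its centre, 50 mm up.
- nut0_center (a point): Loose steel hex nut, 24 mm across flats, 13 mm thick, 33 g, lying in the bin at the start. Point at its centre; z along its axis.
- nut1_center (a point): Loose steel hex nut, 24 mm across flats, 13 mm thick, 33 g, lying in the bin at the start. Point at its centre; z along its axis.
- nut2_center (a point): Loose steel hex nut, 24 mm across flats, 13 mm thick, 33 g, lying in the bin at the start. Point at its centre; z along its axis.
- can: Red drinks can, 66 mm across, 115 mm tall; origin under its centre. Bystander: leave alone.
- tape: Brown roll of tape lying flat, 90 mm across, 25 mm high; origin under its centre. Bystander: leave alone.
- cup: Black cup, 76 mm across, 95 mm tall; origin under its centre. Bystander: leave alone.
- offcut: Wood offcut 120 x 45 x 22 mm lying between the robot and the work; origin under its centre. Bystander: leave alone.
- hammer: Hammer lying at the right of the table. Bystander: leave alone.

How it is judged:
On the way, in this order (a step that is already met when the one before it is completed fails the run):
1. the nut bin is lifted clear of the frame, upright (height (world z) of bin_nuts_center above 0.1 m and angle between bin_nuts_center's own z axis and vertical below 0.25 rad), for 0.1 s.
2. the nut bin stands upright on the step behind the batten, let go (x of bin_nuts_center in the frame of station between -0.112 and -0.066 m and y of bin_nuts_center in the frame of station between -0.035 and 0.035 m and z of bin_nuts_center in the frame of station between 0.108 and 0.122 m and angle between bin_nuts_center's own z axis and vertical below 0.08 rad and contact force between the fingers and bin_nuts below 0.05 N), for 0.25 s.
At the end, for the whole second after the job is handed in: The nut bin is tipped over (its z at least 1.3 rad from upright) and at rest, its centre over the batten or the tray (station x between -45 and 140 mm, y within 75 mm), and all three nuts have their centres outside the bin, inside the catch tray's walls and lower than 50 mm (angle between bin_nuts_center's own z axis and vertical above 1.3 rad and x of bin_nuts_center in the frame of station between -0.045 and 0.14 m and y of bin_nuts_center in the frame of station between -0.075 and 0.075 m and linear speed of bin_nuts below 0.02 m/s and not (x of nut0_center in the frame of bin_nuts_center between -0.024 and 0.024 m and y of nut0_center in the frame of bin_nuts_center between -0.032 and 0.032 m and z of nut0_center in the frame of bin_nuts_center between -0.05 and 0.05 m) and x of nut0_center in the frame of station between -0.037 and 0.131 m and y of nut0_center in the frame of station between -0.071 and 0.071 m and height (world z) of each of nut0_center, nut1_center, nut2_center below 0.05 m and not (x of nut1_center in the frame of bin_nuts_center between -0.024 and 0.024 m and y of nut1_center in the frame of bin_nuts_center between -0.032 and 0.032 m and z of nut1_center in the frame of bin_nuts_center between -0.05 and 0.05 m) and x of nut1_center in the frame of station between -0.037 and 0.131 m and y of nut1_center in the frame of station between -0.071 and 0.071 m and not (x of nut2_center in the frame of bin_nuts_center between -0.024 and 0.024 m and y of nut2_center in the frame of bin_nuts_center between -0.032 and 0.032 m and z of nut2_center in the frame of bin_nuts_center between -0.05 and 0.05 m) and x of nut2_center in the frame of station between -0.037 and 0.131 m and y of nut2_center in the frame of station between -0.071 and 0.071 m); the robot touches nothing.
It fails at once if the nut bin is tipped (over 0.35 rad) at the organiser (within 0.16 m) (angle between bin_nuts_center's own z axis and vertical above 0.35 rad and horizontal distance between bin_nuts_center and organiser below 0.16 m).
It fails at once if another bin is shifted by more than 20 mm (distance of any of bin_bolts_center, bin_dowels_center from where it was at the start of the episode above 0.02 m).
It fails at once if the can, tape, cup, offcut or hammer is moved by more than 30 mm (distance of any of can, tape, cup, offcut, hammer from where it was at the start of the episode above 0.03 m).
It also fails if it takes over 54 s, if anything falls off the work surface, if the arm or the gripper's body presses on something with over 40 N, if the wrist force passes 120 N, or if a joint passes its speed limit or range.

### The arm

A 6-joint arm with a two-finger parallel gripper is mounted at the origin on the work surface. World frame = base frame: x ahead of the robot, y to its left, z up, the work surface at z = 0. Lengths are in m, angles in rad, forces in N, time in s.
With the tool pointing down it reaches from about 0.275 to 0.975 m from the base axis. Payload 8.4 kg.
Tool frame: the origin (TCP) lies midway between the tips of the shut fingers; the grasp point (between the pads) lies 19 mm behind it; x points along the fingers, y is the direction in which the jaws open and shut, and the axes are right-handed (so a half turn about x gives the same grasp; the last joint's range is limited). The gripper opens to 92 mm and grips with 3 to 60 N. Pads are 20 mm wide; open, the fingers measure 128 mm over their backs; the gripper's body (75 mm by 189 mm) begins 69 mm behind the grasp point.
Start: joints at [-1.31, 0.353, 1.633, -0, 1.155, -0.002], TCP at [0.162, -0.604, 0.215] pointing down, gripper open.
Joint ranges: [-2.63, 2.63], [-0.92, 2.1], [0.06, 2.66], [-1.3, 4.44], [0, 2.69], [-3.02, 3.02]. Speed limits (rad/s): [2.22, 2.22, 2.79, 3.14, 3.14, 3.14].

### API

Orientations are given as a 3x3 rotation matrix whose columns are the frame's x, y, z axes.
In Python, from bench import manip, vision gives the robot as it stands.
- The arm moves only by the shell command python3 -m jog 'ROWS' [FORCE]. ROWS is JSON, a list of rows, each an object of numbers: "x", "y", "z": the shift along the tool's x, y, z in units of 30 mm (1.0 is 30 mm); "rx", "ry", "rz": the turn, a rotation vector about the tool's x, y, z in units of 6 degrees (1.0 is 6 degrees); "claw": the opening, from -1 (shut) to 1 (fully open). In form: [{"x": .., "y": .., "z": .., "rx": .., "ry": .., "rz": .., "claw": ..}, ...]. A call has 1 to 10 rows; each row shifts and turns the commanded pose from where the row before left it, along the tool's axes as they then stand; what a row does not reach is not made up. A row lasts 1/12 s, in which the tool goes at most 41.7 mm and 7.16 degrees, less where a joint would pass 70% of its speed; a pose out of reach is approached as far as the arm can. A call is refused whole if a number of a shift passes 1 or a number of a turn 1, either way. A call with a gripper value outside its range is refused whole. The fingers move at their own pace and stop on an object; FORCE is the grip in N (left out, the last holds). Time passes only in rows, so rows that do not move let the fingers close. It gives the time, the measured TCP pose, the force and the opening at its end, in the units of the state.
- manip.observe(): the state, without advancing time (a new reading comes with each control period).
- vision.grab_frame(name): name is "scene" or "top"; returns a dict with "image" (480x640x3 uint8, red, green, blue), "vertical_fov" (degrees; the focal length in pixels is half the picture's height over the tangent of half this angle, whatever the lens; pixels are square), "cx", "cy" (the principal point, pixels), "distortion" ([k1, k2, p1, p2, k3] as OpenCV has them; the pictures are not rectified), "rvec" (rotation vector, rad) and "tvec" (3), from world to camera coordinates, as OpenCV has them. Camera axes: x right, y down, z forward; pixel columns grow to the right and rows downward; lengths in m; the calibration is good to about 2 mm. A picture is of the moment at which its call begins. There is no depth.
- manip.close_job(): hands the job in, once; it reports no verdict.
Trained networks look in a picture, given as the dict that the camera call returned (one of the last four; its "shot" number tells which), for a name from the list of things; names that differ only in an ending like _2 or _b are one class to them, and where a whole thing is asked for, a point or a joint stands for the part that bears it (a point fixed in the world has none). Each returns a list of dicts, best first, with "score" (0 to 1); they miss things now and then, are a little off and sometimes report something else, mostly with a low value. They report only what shows in the picture. A call takes as long as a camera call.
- vision.look_for(picture, target): "at" ([x, y, z] in m, in the coordinates of the camera as it stood for that picture, good to about 4 mm: the middle of the surface that is visible of it).
The state is a dict: "t": time; "qpos": joint angles; "qvel": joint speeds; "tau": joint torques, N m; "ee_pos": TCP position; "eef_rot": TCP orientation; "force": force on the tool from outside, world axes, zero at the start; "wrist_torque": the same for the moment, N m; "grip_width": finger opening in m.
Only numpy, scipy, OpenCV 4.12 (cv2) and the standard library are available. Lean on these libraries where they do the work, as an engineer would, in place of code of your own. Each camera call takes 0.05 s, during which the arm holds its last target. There are 200 camera calls.

## Working session

There is one attempt and no reset: what is moved stays moved. The work goes in short steps, Python scripts to look and compute and a shell command to move; the robot and the scene stay as the last step left them, time stands still between calls to the robot, and variables do not carry over. Pictures are saved under pics/ and viewed, about 8 in all and at most 12, crops included, and the job is handed in when it is done.

```bash
mkdir -p pics
cat > h.py <<'E'
import numpy as np, cv2
from bench import manip, vision
def cam(f):
    h=f["image"].shape[0]; fl=h/2/np.tan(np.radians(f["vertical_fov"])/2)
    K=np.array([[fl,0,f["cx"]],[0,fl,f["cy"]],[0,0,1]]); R=cv2.Rodrigues(np.array(f["rvec"],float))[0]
    return K,np.array(f["distortion"],float),R,np.array(f["tvec"],float).ravel()
def world(f,p):
    K,D,R,t=cam(f); return R.T@(np.array(p)-t)
def ray(f,uv):
    K,D,R,t=cam(f); n=cv2.undistortPoints(np.array([[uv]],float),K,D).ravel()
    return -R.T@t, R.T@np.array([n[0],n[1],1])
def atz(f,uv,z):
    o,d=ray(f,uv); return o+d*(z-o[2])/d[2]
def proj(f,P):
    K,D,R,t=cam(f); return cv2.projectPoints(np.array(P,float).reshape(-1,3),np.array(f["rvec"],float),t,K,D)[0].reshape(-1,2)
def save(f,n): cv2.imwrite(f"pics/{n}.png",f["image"][:,:,::-1])
E
python3 - <<'E'
from h import *
for c in ("scene","top"):
    f=vision.grab_frame(c); save(f,c+"0"); print(c,f["shot"],ray(f,(320,240)))
    for n in ["organiser","station","station_step","station_tray","bin_nuts_center","bin_bolts_center","bin_dowels_center","can","tape","cup","offcut","hammer","nut0_center"]:
        print(n,[(world(f,r["at"]).round(3).tolist(),round(r["score"],2),proj(f,world(f,r["at"])).round().tolist()[0]) for r in vision.look_for(f,n)[:3]])
print(manip.observe())
E
```

```text
scene 1 (array([ 1.29714245, -0.45556674,  1.40878007]), array([-0.46198626,  0.29704259, -0.83568007]))
organiser [([0.605, -0.226, 0.036], 0.59, [254.0, 300.0])]
station [([0.565, 0.178, 0.032], 0.8, [365.0, 225.0]), ([0.573, -0.213, 0.081], 0.28, [251.0, 281.0])]
station_step [([0.572, 0.179, 0.031], 0.73, [367.0, 227.0])]
station_tray [([0.572, 0.181, 0.029], 0.87, [368.0, 227.0])]
bin_nuts_center [([0.574, -0.214, 0.081], 0.78, [251.0, 281.0])]
bin_bolts_center [([0.562, -0.283, 0.085], 0.72, [226.0, 289.0])]
bin_dowels_center [([0.612, -0.146, 0.083], 0.83, [279.0, 279.0]), ([0.606, -0.229, 0.036], 0.74, [253.0, 300.0])]
can [([0.795, -0.006, 0.106], 0.57, [361.0, 301.0]), ([0.564, 0.179, 0.031], 0.37, [366.0, 225.0])]
tape [([0.398, -0.069, 0.021], 0.86, [267.0, 225.0])]
cup [([0.557, 0.505, 0.062], 0.68, [450.0, 172.0]), ([0.603, -0.228, 0.038], 0.17, [253.0, 299.0])]
offcut [([0.379, 0.048, 0.027], 0.96, [296.0, 203.0])]
hammer [([0.579, -0.477, 0.023], 0.8, [168.0, 340.0])]
nut0_center []
top 2 (array([0.41976136, 0.00590977, 1.32534741]), array([ 0.11266726, -0.0055519 , -
[... 1207 characters left out ...]
        1.15517286e+00, -2.37557462e-03]), 'qvel': array([-1.38079117e-03, -2.33530948e-05, -8.03515929e-04,  1.28646399e-04,
       -9.71657158e-04,  8.34348283e-05]), 'tau': array([ 2.72108271e-03, -5.93746805e+01, -3.34564948e+01,  7.00515462e-02,
        1.57753250e-02, -1.42684115e-05]), 'ee_pos': array([ 0.16234094, -0.60353108,  0.21455872]), 'eef_rot': array([[-2.51694894e-05,  2.59745582e-01, -9.65677085e-01],
       [ 2.77445067e-05, -9.65677085e-01, -2.59745583e-01],
       [-9.99999999e-01, -3.33298981e-05,  1.70990861e-05]]), 'force': array([-0.7127351 , -0.61156561,  0.11842127]), 'wrist_torque': array([ 0.00467593, -0.05827983,  0.03661052]), 'grip_width': 0.09152957188308851}
```

Run:
```python
import cv2
a=cv2.imread("pics/top0.png"); c=a[150:330,170:480]; cv2.imwrite("pics/top_c.png",cv2.resize(c,None,fx=2.55,fy=2.55,interpolation=cv2.INTER_CUBIC))
a=cv2.imread("pics/scene0.png"); c=a[170:350,190:450]; cv2.imwrite("pics/scene_c.png",cv2.resize(c,None,fx=3,fy=3,interpolation=cv2.INTER_CUBIC))
```

```text
(no output)
```

View pics/top_c.png

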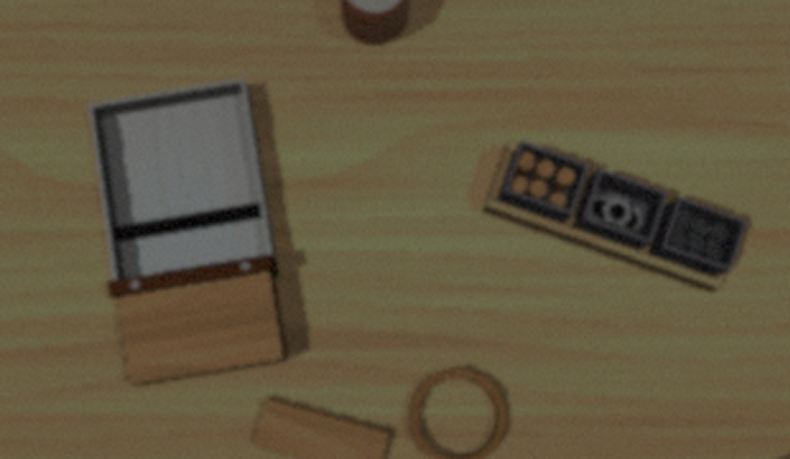

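View pics/scene_c.png

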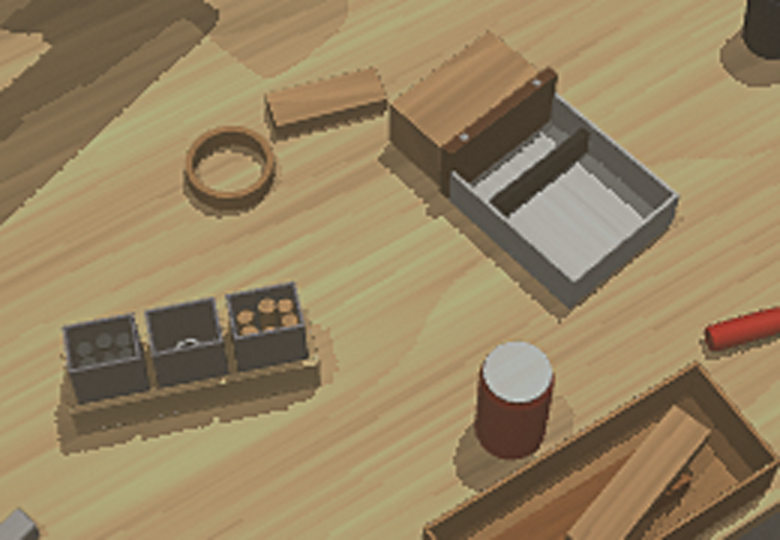

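```bash
cat > fit.py <<'E'
from h import *
from scipy.optimize import least_squares
T=vision.grab_frame("top"); S=vision.grab_frame("scene")
tp=lambda u:(np.array(u,float)+.5)/2.55-.5+[170,150]; sp=lambda u:(np.array(u,float)+.5)/3-.5+[190,170]
def fit(pts,p0):
    L=np.array([p[0] for p in pts])/1e3
    def res(p):
        c,s=np.cos(p[3]),np.sin(p[3]); W=L@np.array([[c,s,0],[-s,c,0],[0,0,1]])+p[:3]
        a=proj(T,W);b=proj(S,W); r=[]
        for i,q in enumerate(pts):
            r+=list(a[i]-tp(q[1])) if q[1] else []
            r+=list(b[i]-sp(q[2])) if q[2] else []
        return r
    o=least_squares(res,p0,loss="soft_l1"); print(o.x.round(4),np.round(o.fun,1)); return o.x
org=[([24,106,104],(518,142),(306,327)),([24,-106,104],(748,216),(75,366)),([-24,-106,104],(727,275),(64,327)),([-24,106,104],(500,200),(298,283))]
st=[([-130,70,68],(130,383),(490,33)),([-130,-70,68],(284,357),(391,103)),([-50,74,80],(110,294),None),([-50,-74,80],(274,272),(443,148)),([132,74,50],(95,105),(677,198)),([132,-74,50],(245,84),(573,278))]
fit(org,[.57,-.22,0,-.3]); fit(st,[.56,.18,0,.15])
E
python3 fit.py
```

```text
[ 0.5782 -0.2125 -0.0031 -0.3453] [-0.1  0.2  0.2 -0.4 -1.9  2.3 -1.5  2.3 -0.  -0.9 -0.1 -0.1  0.1 -2.8
 -0.6 -0.7]
[ 0.5642  0.1784 -0.0017  0.157 ] [-0.4  0.3  0.1 -0.3 -0.3  0.8 -0.6  0.5 -0.1  0.6 -0.3 -1.1 -0.8  0.1
 -2.  -0.   0.1 -0.3  0.6 -1.6 -0.9  2. ]
```

```bash
cat > plan.py <<'E'
import sys; from h import *
from scipy.linalg import logm,expm
from scipy.spatial.transform import Rotation as Ro
# plan.py x y z heading_of_tool_y(rad) N : per-row values, constant screw, tool down
x,y,z,h,N=map(float,sys.argv[1:6]); s=manip.observe()
A=np.eye(4);A[:3,:3]=s["eef_rot"];A[:3,3]=s["ee_pos"]
B=np.eye(4);tx=np.array([0,0,-1.]);ty=np.array([np.cos(h),np.sin(h),0]);B[:3,:3]=np.c_[tx,ty,np.cross(tx,ty)];B[:3,3]=x,y,z
M=np.real(expm(logm(np.linalg.inv(A)@B)/N))
print("t",round(s["t"],2),"at",A[:3,3].round(4),"head",np.arctan2(A[1,1],A[0,1]).round(3),"w",s["grip_width"].round(4),"F",s["force"].round(1))
print("per row xyz",(M[:3,3]/.03).round(3),"rot",(Ro.from_matrix(M[:3,:3]).as_rotvec()/np.radians(6)).round(3))
E
python3 plan.py .5782 -.2125 .215 -.3453 20; python3 plan.py .5782 -.2125 .215 -.3453 1
```

```text
Traceback (most recent call last):
  File "plan.py", line 9, in <module>
    print("t",round(s["t"],2),"at",A[:3,3].round(4),"head",np.arctan2(A[1,1],A[0,1]).round(3),"w",s["grip_width"].round(4),"F",s["force"].round(1))
                                                                                                  ^^^^^^^^^^^^^^^^^^^^^
AttributeError: 'float' object has no attribute 'round'
Traceback (most recent call last):
  File "plan.py", line 9, in <module>
    print("t",round(s["t"],2),"at",A[:3,3].round(4),"head",np.arctan2(A[1,1],A[0,1]).round(3),"w",s["grip_width"].round(4),"F",s["force"].round(1))
                                                                                                  ^^^^^^^^^^^^^^^^^^^^^
AttributeError: 'float' object has no attribute 'round'
```

```bash
sed -i 's/s\["grip_width"\].round(4)/round(s["grip_width"],4)/' plan.py
python3 plan.py .5782 -.2125 .215 -.3453 20
```

```text
t 1.5 at [ 0.1624 -0.6035  0.2146] head -1.308 w 0.092 F [0.1 0.4 0.5]
per row xyz [-0.001 -0.034 -0.988] rot [-0.46  0.    0.  ]
```

```bash
python3 -m jog '[{"y":-0.03,"z":-0.98,"rx":-0.46},{"y":-0.03,"z":-0.98,"rx":-0.46},{"y":-0.03,"z":-0.98,"rx":-0.46},{"y":-0.03,"z":-0.98,"rx":-0.46},{"y":-0.03,"z":-0.98,"rx":-0.46},{"y":-0.03,"z":-0.98,"rx":-0.46},{"y":-0.03,"z":-0.98,"rx":-0.46},{"y":-0.03,"z":-0.98,"rx":-0.46},{"y":-0.03,"z":-0.98,"rx":-0.46},{"y":-0.03,"z":-0.98,"rx":-0.46}]'
python3 plan.py .5782 -.2125 .215 -.3453 10
```

```text
t 1.5 at [ 0.1624 -0.6035  0.2146] head -1.308 w 0.092 F [0.1 0.4 0.5]
per row xyz [-1.000e-03 -1.160e-01 -1.974e+00] rot [-0.919  0.     0.   ]invalid input at $[0]: expected keys x, y, z, rx, ry, rz, claw
```

```bash
python3 -m jog '[{"x":0,"y":-0.03,"z":-0.98,"rx":-0.46,"ry":0,"rz":0,"claw":1},{"x":0,"y":-0.03,"z":-0.98,"rx":-0.46,"ry":0,"rz":0,"claw":1},{"x":0,"y":-0.03,"z":-0.98,"rx":-0.46,"ry":0,"rz":0,"claw":1},{"x":0,"y":-0.03,"z":-0.98,"rx":-0.46,"ry":0,"rz":0,"claw":1},{"x":0,"y":-0.03,"z":-0.98,"rx":-0.46,"ry":0,"rz":0,"claw":1},{"x":0,"y":-0.03,"z":-0.98,"rx":-0.46,"ry":0,"rz":0,"claw":1},{"x":0,"y":-0.03,"z":-0.98,"rx":-0.46,"ry":0,"rz":0,"claw":1},{"x":0,"y":-0.03,"z":-0.98,"rx":-0.46,"ry":0,"rz":0,"claw":1},{"x":0,"y":-0.03,"z":-0.98,"rx":-0.46,"ry":0,"rz":0,"claw":1},{"x":0,"y":-0.03,"z":-0.98,"rx":-0.46,"ry":0,"rz":0,"claw":1}]'
python3 plan.py .5782 -.2125 .215 -.3453 10
```

```text
t: 2.33
ee_pos: [0.4178, -0.4604, 0.2146]
eef_rot: [[0.0, 0.679, -0.734], [-0.0, -0.734, -0.679], [-1.0, 0.0, 0.0]]
force: [0.1, -0.5, -0.7]
grip_width: 0.0923
t 2.33 at [ 0.4178 -0.4604  0.2146] head -0.824 w 0.0923 F [ 0.1 -0.5 -0.7]
per row xyz [-0.001 -0.034 -0.993] rot [-0.457  0.    -0.   ]
```

```bash
python3 -m jog '[{"x":0,"y":-0.03,"z":-0.98,"rx":-0.46,"ry":0,"rz":0,"claw":1},{"x":0,"y":-0.03,"z":-0.98,"rx":-0.46,"ry":0,"rz":0,"claw":1},{"x":0,"y":-0.03,"z":-0.98,"rx":-0.46,"ry":0,"rz":0,"claw":1},{"x":0,"y":-0.03,"z":-0.98,"rx":-0.46,"ry":0,"rz":0,"claw":1},{"x":0,"y":-0.03,"z":-0.98,"rx":-0.46,"ry":0,"rz":0,"claw":1},{"x":0,"y":-0.03,"z":-0.98,"rx":-0.46,"ry":0,"rz":0,"claw":1},{"x":0,"y":-0.03,"z":-0.98,"rx":-0.46,"ry":0,"rz":0,"claw":1},{"x":0,"y":-0.03,"z":-0.98,"rx":-0.46,"ry":0,"rz":0,"claw":1},{"x":0,"y":-0.03,"z":-0.98,"rx":-0.46,"ry":0,"rz":0,"claw":1},{"x":0,"y":0,"z":0,"rx":0,"ry":0,"rz":0,"claw":1}]'
python3 plan.py .5782 -.2125 .125 -.3453 4
```

```text
t: 3.17
ee_pos: [0.5673, -0.2408, 0.2146]
eef_rot: [[0.001, 0.926, -0.378], [0.002, -0.378, -0.926], [-1.0, 0.0, -0.002]]
force: [0.2, 0.1, 1.3]
grip_width: 0.0922
t 3.17 at [ 0.5673 -0.2408  0.2146] head -0.387 w 0.0922 F [0.2 0.1 1.3]
per row xyz [ 0.747 -0.001 -0.252] rot [-0.1   -0.004 -0.   ]
```

```bash
python3 -m jog '[{"x":0.2,"y":0,"z":-0.5,"rx":-0.2,"ry":0,"rz":0,"claw":1},{"x":1,"y":0,"z":-0.5,"rx":-0.2,"ry":0,"rz":0,"claw":1},{"x":1,"y":0,"z":0,"rx":0,"ry":0,"rz":0,"claw":1},{"x":0.5,"y":0,"z":0,"rx":0,"ry":0,"rz":0,"claw":1},{"x":0,"y":0,"z":0,"rx":0,"ry":0,"rz":0,"claw":1}]'
python3 plan.py .5782 -.2125 .061 -.3453 3
python3 - <<'E'
from h import *
f=vision.grab_frame("scene"); c=f["image"][230:330,190:320,::-1]; cv2.imwrite("pics/s1.png",cv2.resize(c,None,fx=6,fy=6,interpolation=cv2.INTER_CUBIC))
E
```

```text
t: 3.58
ee_pos: [0.5741, -0.2161, 0.1295]
eef_rot: [[-0.006, 0.939, -0.344], [0.002, -0.344, -0.939], [-1.0, -0.007, 0.0]]
force: [-0.2, -0.3, -0.3]
grip_width: 0.0918
t 3.58 at [ 0.5741 -0.2161  0.1295] head -0.351 w 0.0918 F [-0.2 -0.3 -0.3]
per row xyz [ 0.761  0.032 -0.053] rot [-0.018  0.     0.021]
```

View pics/s1.png

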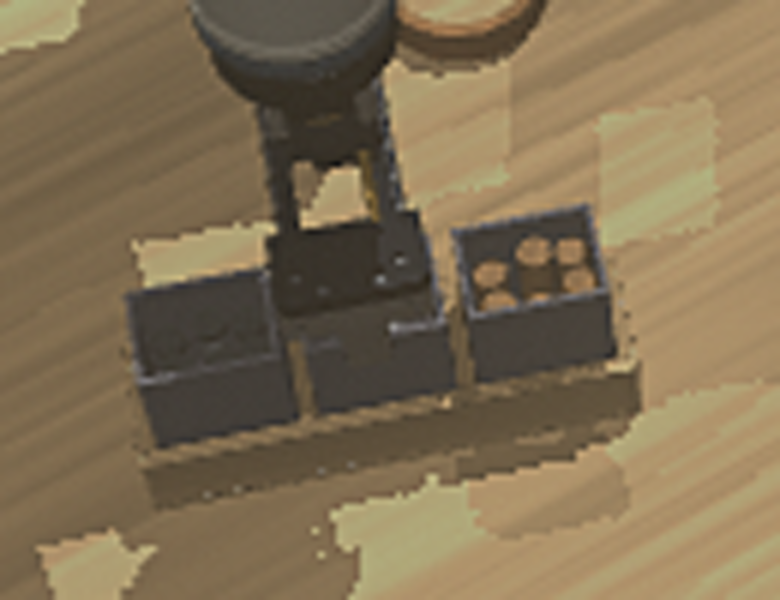

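```bash
python3 -m jog '[{"x":0.7,"y":0.1,"z":-0.15,"rx":-0.05,"ry":0,"rz":0.06,"claw":1},{"x":0.8,"y":0,"z":0,"rx":0,"ry":0,"rz":0,"claw":1},{"x":0.7,"y":0,"z":0,"rx":0,"ry":0,"rz":0,"claw":1},{"x":0,"y":0,"z":0,"rx":0,"ry":0,"rz":0,"claw":1},{"x":0,"y":0,"z":0,"rx":0,"ry":0,"rz":0,"claw":1}]' 25
python3 plan.py .5782 -.2125 .061 -.3453 1
```

```text
t: 4.05
ee_pos: [0.5814, -0.2143, 0.0681]
eef_rot: [[0.005, 0.941, -0.339], [-0.002, -0.339, -0.941], [-1.0, 0.006, 0.0]]
force: [1.2, 0.9, -0.4]
grip_width: 0.0918
t 4.05 at [ 0.5814 -0.2143  0.0681] head -0.346 w 0.0918 F [ 1.2  0.9 -0.4]
per row xyz [ 0.237 -0.122 -0.021] rot [-0.008  0.    -0.055]
```

```bash
python3 -m jog '[{"x":0.2,"y":-0.1,"z":0,"rx":0,"ry":0,"rz":-0.04,"claw":1},{"x":0,"y":0,"z":0,"rx":0,"ry":0,"rz":0,"claw":0.2},{"x":0,"y":0,"z":0,"rx":0,"ry":0,"rz":0,"claw":0.1},{"x":0,"y":0,"z":0,"rx":0,"ry":0,"rz":0,"claw":-0.1},{"x":0,"y":0,"z":0,"rx":0,"ry":0,"rz":0,"claw":-0.1},{"x":0,"y":0,"z":0,"rx":0,"ry":0,"rz":0,"claw":-0.1},{"x":0,"y":0,"z":0,"rx":0,"ry":0,"rz":0,"claw":-0.1},{"x":0,"y":0,"z":0,"rx":0,"ry":0,"rz":0,"claw":-0.1}]' 20
python3 plan.py .5782 -.2125 .061 -.3453 1
```

```text
t: 4.72
ee_pos: [0.5792, -0.2132, 0.0619]
eef_rot: [[0.003, 0.941, -0.339], [-0.001, -0.339, -0.941], [-1.0, 0.003, 0.0]]
force: [1.8, -0.7, -2.6]
grip_width: 0.0482
t 4.72 at [ 0.5792 -0.2132  0.0619] head -0.346 w 0.0482 F [ 1.8 -0.7 -2.6]
per row xyz [ 0.029 -0.04  -0.011] rot [-0.003  0.    -0.033]
```

```bash
python3 -m jog '[{"x":-0.2,"y":0,"z":0,"rx":0,"ry":0,"rz":0,"claw":-0.1},{"x":-0.3,"y":0,"z":0,"rx":0,"ry":0,"rz":0,"claw":-0.1},{"x":-0.4,"y":0,"z":0,"rx":0,"ry":0,"rz":0,"claw":-0.1},{"x":-0.5,"y":0,"z":0,"rx":0,"ry":0,"rz":0,"claw":-0.1},{"x":-0.5,"y":0,"z":0,"rx":0,"ry":0,"rz":0,"claw":-0.1},{"x":-0.5,"y":0,"z":0,"rx":0,"ry":0,"rz":0,"claw":-0.1},{"x":-0.5,"y":0,"z":0,"rx":0,"ry":0,"rz":0,"claw":-0.1},{"x":-0.5,"y":0,"z":0,"rx":0,"ry":0,"rz":0,"claw":-0.1},{"x":-0.3,"y":0,"z":0,"rx":0,"ry":0,"rz":0,"claw":-0.1},{"x":0,"y":0,"z":0,"rx":0,"ry":0,"rz":0,"claw":-0.1}]' 25
python3 plan.py .4847 .1659 .180 .157 16
python3 - <<'E'
from h import *
f=vision.grab_frame("scene"); c=f["image"][180:330,170:370,::-1]; cv2.imwrite("pics/s2.png",cv2.resize(c,None,fx=4,fy=4,interpolation=cv2.INTER_CUBIC))
E
```

```text
t: 5.55
ee_pos: [0.5791, -0.2132, 0.1753]
eef_rot: [[0.005, 0.941, -0.339], [-0.002, -0.339, -0.941], [-1.0, 0.005, 0.0]]
force: [0.9, 0.3, -1.5]
grip_width: 0.0483
t 5.55 at [ 0.5791 -0.2132  0.1753] head -0.346 w 0.0483 F [ 0.9  0.3 -1.5]
per row xyz [-0.011 -0.285 -0.771] rot [-0.3    0.001 -0.003]
```

View pics/s2.png

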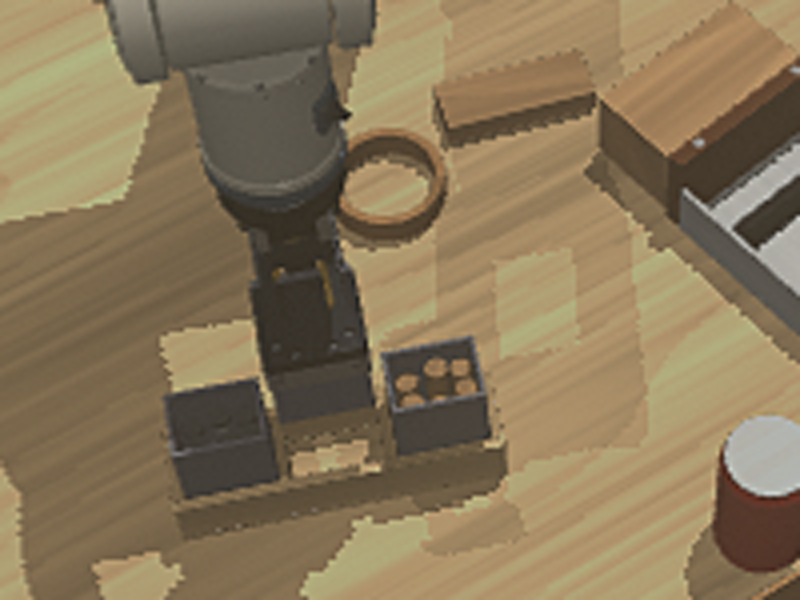

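```bash
python3 -m jog '[{"x":-0.5,"y":0,"z":0,"rx":0,"ry":0,"rz":0,"claw":-0.1},{"x":-0.5,"y":-0.1,"z":-0.2,"rx":-0.1,"ry":0,"rz":0,"claw":-0.1},{"x":0,"y":-0.2,"z":-0.4,"rx":-0.2,"ry":0,"rz":0,"claw":-0.1},{"x":0,"y":-0.28,"z":-0.77,"rx":-0.3,"ry":0,"rz":0,"claw":-0.1},{"x":0,"y":-0.28,"z":-0.77,"rx":-0.3,"ry":0,"rz":0,"claw":-0.1},{"x":0,"y":-0.28,"z":-0.77,"rx":-0.3,"ry":0,"rz":0,"claw":-0.1},{"x":0,"y":-0.28,"z":-0.77,"rx":-0.3,"ry":0,"rz":0,"claw":-0.1},{"x":0,"y":-0.28,"z":-0.77,"rx":-0.3,"ry":0,"rz":0,"claw":-0.1},{"x":0,"y":-0.28,"z":-0.77,"rx":-0.3,"ry":0,"rz":0,"claw":-0.1},{"x":0,"y":-0.28,"z":-0.77,"rx":-0.3,"ry":0,"rz":0,"claw":-0.1}]'
python3 plan.py .4847 .1659 .20 .157 9
```

```text
t: 6.43
ee_pos: [0.5523, -0.0207, 0.2008]
eef_rot: [[-0.0, 0.996, -0.092], [-0.0, -0.092, -0.996], [-1.0, -0.0, 0.0]]
force: [-0.4, 0.4, -2.7]
grip_width: 0.0482
t 6.43 at [ 0.5523 -0.0207  0.2008] head -0.092 w 0.0482 F [-0.4  0.4 -2.7]
per row xyz [ 0.003 -0.238 -0.698] rot [-0.264  0.     0.   ]
```

```bash
python3 -m jog '[{"x":0,"y":-0.24,"z":-0.7,"rx":-0.26,"ry":0,"rz":0,"claw":-0.1},{"x":0,"y":-0.24,"z":-0.7,"rx":-0.26,"ry":0,"rz":0,"claw":-0.1},{"x":0,"y":-0.24,"z":-0.7,"rx":-0.26,"ry":0,"rz":0,"claw":-0.1},{"x":0,"y":-0.24,"z":-0.7,"rx":-0.26,"ry":0,"rz":0,"claw":-0.1},{"x":0,"y":-0.24,"z":-0.7,"rx":-0.26,"ry":0,"rz":0,"claw":-0.1},{"x":0,"y":-0.24,"z":-0.6,"rx":-0.26,"ry":0,"rz":0,"claw":-0.1},{"x":0,"y":-0.2,"z":-0.5,"rx":-0.2,"ry":0,"rz":0,"claw":-0.1},{"x":0,"y":-0.1,"z":-0.3,"rx":-0.1,"ry":0,"rz":0,"claw":-0.1},{"x":0,"y":0,"z":0,"rx":0,"ry":0,"rz":0,"claw":-0.1},{"x":0,"y":0,"z":0,"rx":0,"ry":0,"rz":0,"claw":-0.1}]'
python3 plan.py .4847 .1659 .150 .157 3
```

```text
t: 7.27
ee_pos: [0.5027, 0.1248, 0.2016]
eef_rot: [[0.001, 0.995, 0.101], [-0.001, 0.101, -0.995], [-1.0, 0.001, 0.001]]
force: [0.8, -0.1, -1.8]
grip_width: 0.0482
t 7.27 at [0.5027 0.1248 0.2016] head 0.102 w 0.0482 F [ 0.8 -0.1 -1.8]
per row xyz [ 0.572 -0.144 -0.478] rot [-0.176  0.004 -0.003]
```

```bash
python3 -m jog '[{"x":0,"y":-0.1,"z":-0.5,"rx":-0.17,"ry":0,"rz":0,"claw":-0.1},{"x":0.4,"y":-0.15,"z":-0.5,"rx":-0.18,"ry":0,"rz":0,"claw":-0.1},{"x":0.5,"y":-0.15,"z":-0.43,"rx":-0.18,"ry":0,"rz":0,"claw":-0.1},{"x":0.5,"y":0,"z":0,"rx":0,"ry":0,"rz":0,"claw":-0.1},{"x":0.3,"y":0,"z":0,"rx":0,"ry":0,"rz":0,"claw":-0.1},{"x":0,"y":0,"z":0,"rx":0,"ry":0,"rz":0,"claw":-0.1},{"x":0,"y":0,"z":0,"rx":0,"ry":0,"rz":0,"claw":-0.1}]'
python3 plan.py .4847 .1659 .126 .157 1
python3 - <<'E'
from h import *
f=vision.grab_frame("scene"); c=f["image"][150:270,290:450,::-1]; cv2.imwrite("pics/s3.png",cv2.resize(c,None,fx=5,fy=5,interpolation=cv2.INTER_CUBIC))
print([(world(f,r["at"]).round(3),r["score"]) for r in vision.look_for(f,"bin_nuts_center")[:2]])
E
```

```text
t: 7.85
ee_pos: [0.4866, 0.1649, 0.1508]
eef_rot: [[0.001, 0.988, 0.154], [-0.001, 0.154, -0.988], [-1.0, 0.001, 0.001]]
force: [0.0, -0.4, -1.6]
grip_width: 0.0483
t 7.85 at [0.4866 0.1649 0.1508] head 0.155 w 0.0483 F [ 0.  -0.4 -1.6]
per row xyz [ 0.828 -0.057 -0.043] rot [-0.021  0.013 -0.009]
[(array([0.499, 0.145, 0.15 ]), 0.88)]
```

View pics/s3.png

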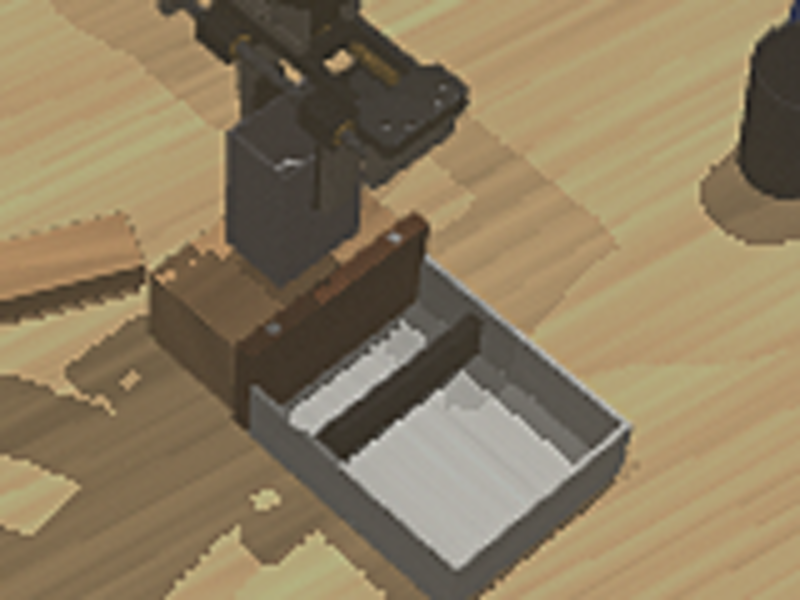

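```bash
python3 -m jog '[{"x":0.3,"y":-0.06,"z":-0.04,"rx":0,"ry":0,"rz":0,"claw":-0.1},{"x":0.3,"y":0,"z":0,"rx":0,"ry":0,"rz":0,"claw":-0.1},{"x":0.13,"y":0,"z":0,"rx":0,"ry":0,"rz":0,"claw":-0.1},{"x":0.04,"y":0,"z":0,"rx":0,"ry":0,"rz":0,"claw":-0.1},{"x":0.04,"y":0,"z":0,"rx":0,"ry":0,"rz":0,"claw":-0.1},{"x":0,"y":0,"z":0,"rx":0,"ry":0,"rz":0,"claw":-0.1},{"x":0,"y":0,"z":0,"rx":0,"ry":0,"rz":0,"claw":-0.1}]'
```

```text
t: 8.53
ee_pos: [0.4846, 0.1666, 0.1269]
eef_rot: [[0.002, 0.988, 0.155], [-0.001, 0.155, -0.988], [-1.0, 0.002, 0.001]]
force: [0.3, -0.1, -2.9]
grip_width: 0.0478
```

Not clearly touching yet; lower a little at a time until the force shows it.

```bash
python3 -m jog '[{"x":0.04,"y":0,"z":0,"rx":0,"ry":0,"rz":0,"claw":-0.1},{"x":0,"y":0,"z":0,"rx":0,"ry":0,"rz":0,"claw":-0.1},{"x":0,"y":0,"z":0,"rx":0,"ry":0,"rz":0,"claw":-0.1}]'; python3 -m jog '[{"x":0.04,"y":0,"z":0,"rx":0,"ry":0,"rz":0,"claw":-0.1},{"x":0,"y":0,"z":0,"rx":0,"ry":0,"rz":0,"claw":-0.1},{"x":0,"y":0,"z":0,"rx":0,"ry":0,"rz":0,"claw":-0.1}]'
```

```text
t: 8.78
ee_pos: [0.4846, 0.1666, 0.1258]
eef_rot: [[0.002, 0.988, 0.155], [-0.001, 0.155, -0.988], [-1.0, 0.002, 0.001]]
force: [0.6, -0.5, -1.3]
grip_width: 0.0485
t: 9.03
ee_pos: [0.4855, 0.1668, 0.1251]
eef_rot: [[0.004, 0.988, 0.155], [-0.0, 0.155, -0.988], [-1.0, 0.004, 0.001]]
force: [3.2, -1.7, 3.3]
grip_width: 0.0476
```

```bash
python3 -m jog '[{"x":-0.01,"y":0,"z":0,"rx":0,"ry":0,"rz":0,"claw":0.3},{"x":0,"y":0,"z":0,"rx":0,"ry":0,"rz":0,"claw":0.6},{"x":0,"y":0,"z":0,"rx":0,"ry":0,"rz":0,"claw":1},{"x":0,"y":0,"z":0,"rx":0,"ry":0,"rz":0,"claw":1},{"x":0,"y":0,"z":0,"rx":0,"ry":0,"rz":0,"claw":1},{"x":0,"y":0,"z":0,"rx":0,"ry":0,"rz":0,"claw":1},{"x":0,"y":0,"z":0,"rx":0,"ry":0,"rz":0,"claw":1},{"x":0,"y":0,"z":0,"rx":0,"ry":0,"rz":0,"claw":1},{"x":0,"y":0,"z":0,"rx":0,"ry":0,"rz":0,"claw":1}]'
python3 - <<'E'
from h import *
f=vision.grab_frame("scene"); c=f["image"][150:270,290:450,::-1]; cv2.imwrite("pics/s4.png",cv2.resize(c,None,fx=5,fy=5,interpolation=cv2.INTER_CUBIC))
# expected rim/bottom corners at station x=-80
a=.157;Rz=np.array([[np.cos(a),-np.sin(a),0],[np.sin(a),np.cos(a),0],[0,0,1]])
for x,y,z in [(-56,-32,68),(-56,-32,168),(-56,32,68),(-104,-32,168)]:
    print((x,y,z),((proj(f,Rz@np.array([x,y,z])/1e3+[.5642,.1784,0])-[290,150])*5).round())
E
```

```text
t: 9.78
ee_pos: [0.4844, 0.1666, 0.1247]
eef_rot: [[0.002, 0.988, 0.155], [-0.001, 0.155, -0.988], [-1.0, 0.002, 0.001]]
force: [0.1, 0.3, -0.2]
grip_width: 0.092
(-56, -32, 68) [[277. 311.]]
(-56, -32, 168) [[284. 206.]]
(-56, 32, 68) [[355. 254.]]
(-104, -32, 168) [[226. 157.]]
```

View pics/s4.png

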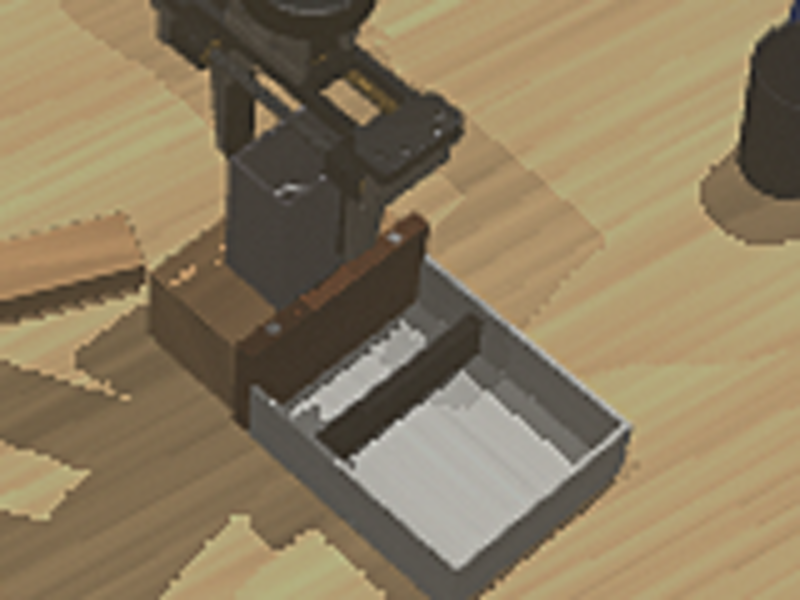

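```bash
python3 -m jog '[{"x":-0.3,"y":0,"z":0,"rx":0,"ry":0,"rz":0,"claw":1},{"x":-0.7,"y":0,"z":0,"rx":0,"ry":0,"rz":0,"claw":1},{"x":-1,"y":0,"z":0,"rx":0,"ry":0,"rz":0,"claw":1},{"x":-0.5,"y":0,"z":0,"rx":0,"ry":0,"rz":0,"claw":1},{"x":0,"y":0,"z":0,"rx":0,"ry":0,"rz":0,"claw":1},{"x":0,"y":-0.6,"z":0,"rx":0,"ry":0,"rz":0,"claw":-1},{"x":0,"y":-0.8,"z":0,"rx":0,"ry":0,"rz":0,"claw":-1},{"x":0,"y":-0.7,"z":0,"rx":0,"ry":0,"rz":0,"claw":-1},{"x":0,"y":0,"z":0,"rx":0,"ry":0,"rz":0,"claw":-1},{"x":0,"y":0,"z":0,"rx":0,"ry":0,"rz":0,"claw":-1}]'
python3 plan.py .424 .156 .148 .157 1
```

```text
t: 10.67
ee_pos: [0.4213, 0.1567, 0.1994]
eef_rot: [[0.002, 0.988, 0.156], [-0.001, 0.156, -0.988], [-1.0, 0.002, 0.001]]
force: [-0.2, 0.4, 0.2]
grip_width: 0.0603
t 10.67 at [0.4213 0.1567 0.1994] head 0.156 w 0.0603 F [-0.2  0.4  0.2]
per row xyz [1.715 0.082 0.034] rot [-0.006  0.01  -0.016]
```

```bash
python3 -m jog '[{"x":0,"y":0,"z":0,"rx":0,"ry":0,"rz":0,"claw":-1},{"x":0,"y":0,"z":0,"rx":0,"ry":0,"rz":0,"claw":-1},{"x":0,"y":0,"z":0,"rx":0,"ry":0,"rz":0,"claw":-1},{"x":0,"y":0,"z":0,"rx":0,"ry":0,"rz":0,"claw":-1},{"x":0,"y":0,"z":0,"rx":0,"ry":0,"rz":0,"claw":-1},{"x":0.5,"y":0,"z":0.03,"rx":0,"ry":0,"rz":0,"claw":-1},{"x":0.7,"y":0,"z":0,"rx":0,"ry":0,"rz":0,"claw":-1},{"x":0.5,"y":0,"z":0,"rx":0,"ry":0,"rz":0,"claw":-1},{"x":0,"y":0,"z":0,"rx":0,"ry":0,"rz":0,"claw":-1},{"x":0,"y":0,"z":0,"rx":0,"ry":0,"rz":0,"claw":-1}]'
python3 plan.py .424 .156 .148 .157 1
python3 - <<'E'
from h import *
f=vision.grab_frame("scene"); c=f["image"][150:270,290:450,::-1]; cv2.imwrite("pics/s5.png",cv2.resize(c,None,fx=5,fy=5,interpolation=cv2.INTER_CUBIC))
E
```

```text
t: 11.5
ee_pos: [0.4219, 0.1558, 0.1482]
eef_rot: [[0.0, 0.988, 0.155], [-0.001, 0.155, -0.988], [-1.0, 0.0, 0.001]]
force: [-0.0, -0.8, 1.1]
grip_width: 0.0004
t 11.5 at [0.4219 0.1558 0.1482] head 0.156 w 0.0004 F [-0.  -0.8  1.1]
per row xyz [0.008 0.069 0.003] rot [-0.01   0.013 -0.   ]
```

View pics/s5.png

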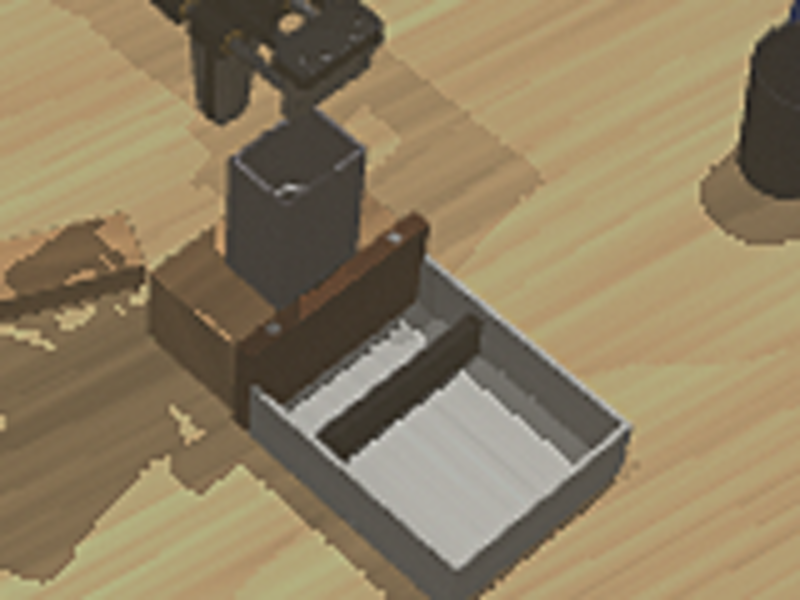

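Run:
```python
from h import *
f=vision.grab_frame("scene"); s=manip.observe(); R=s["eef_rot"]
for d in ([0,0,0],[0,.018,0],[-.088,.094,.037],[-.088,.094,-.037],[-.088,-.094,-.037]): print(d,((proj(f,s["ee_pos"]+R@np.array(d))-[290,150])*5).round())
```

```text
[0, 0, 0] [[221. 110.]]
[0, 0.018, 0] [[242. 128.]]
[-0.088, 0.094, 0.037] [[291. 139.]]
[-0.088, 0.094, -0.037] [[389.  69.]]
[-0.088, -0.094, -0.037] [[ 161. -114.]]
```

```bash
python3 -m jog '[{"x":0,"y":0.3,"z":0,"rx":0,"ry":0,"rz":0,"claw":-1},{"x":0,"y":0.3,"z":0,"rx":0,"ry":0,"rz":0,"claw":-1},{"x":0,"y":0.25,"z":0,"rx":0,"ry":0,"rz":0,"claw":-1},{"x":0,"y":0.25,"z":0,"rx":0,"ry":0,"rz":0,"claw":-1},{"x":-0.03,"y":0.3,"z":0,"rx":0,"ry":0,"rz":0,"claw":-1},{"x":-0.03,"y":0.3,"z":0,"rx":0,"ry":0,"rz":0,"claw":-1},{"x":-0.03,"y":0.3,"z":0,"rx":0,"ry":0,"rz":0,"claw":-1},{"x":-0.03,"y":0.3,"z":0,"rx":0,"ry":0,"rz":0,"claw":-1},{"x":-0.03,"y":0.3,"z":0,"rx":0,"ry":0,"rz":0,"claw":-1}]'
python3 - <<'E'
from h import *
f=vision.grab_frame("scene"); c=f["image"][150:270,290:450,::-1]; cv2.imwrite("pics/s6.png",cv2.resize(c,None,fx=5,fy=5,interpolation=cv2.INTER_CUBIC))
E
```

```text
t: 12.35
ee_pos: [0.5004, 0.1682, 0.1533]
eef_rot: [[0.002, 0.988, 0.155], [-0.001, 0.155, -0.988], [-1.0, 0.002, 0.001]]
force: [0.3, -0.4, 0.8]
grip_width: 0.0008
```

View pics/s6.png

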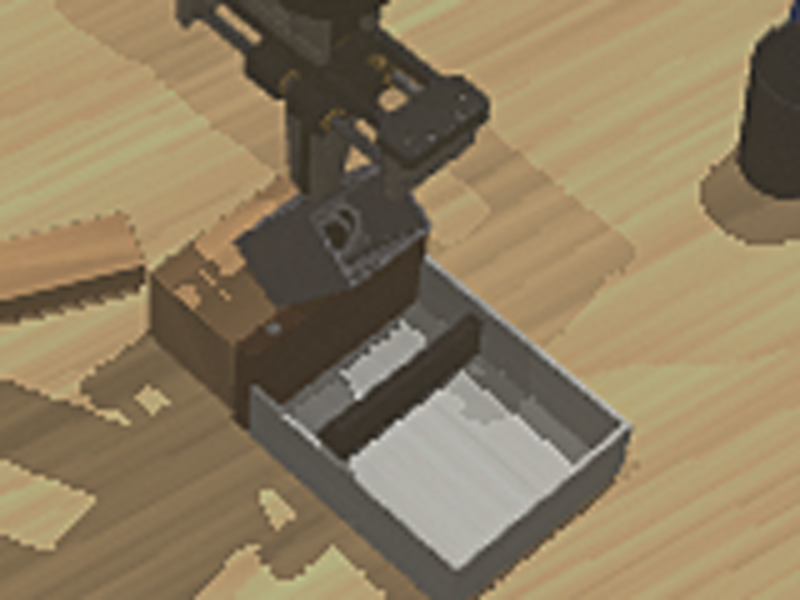

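```bash
python3 -m jog '[{"x":-0.03,"y":0.3,"z":0,"rx":0,"ry":0,"rz":0,"claw":-1},{"x":-0.03,"y":0.3,"z":0,"rx":0,"ry":0,"rz":0,"claw":-1},{"x":0,"y":0,"z":0,"rx":0,"ry":0,"rz":0,"claw":-1},{"x":0,"y":0,"z":0,"rx":0,"ry":0,"rz":0,"claw":-1},{"x":0,"y":0,"z":0,"rx":0,"ry":0,"rz":0,"claw":-1},{"x":0,"y":0,"z":0,"rx":0,"ry":0,"rz":0,"claw":-1},{"x":0,"y":0,"z":0,"rx":0,"ry":0,"rz":0,"claw":-1}]'
python3 - <<'E'
from h import *
f=vision.grab_frame("scene"); c=f["image"][150:270,290:450,::-1]; cv2.imwrite("pics/s7.png",cv2.resize(c,None,fx=5,fy=5,interpolation=cv2.INTER_CUBIC))
E
```

```text
t: 12.98
ee_pos: [0.5167, 0.1708, 0.155]
eef_rot: [[0.002, 0.988, 0.155], [-0.001, 0.155, -0.988], [-1.0, 0.002, 0.001]]
force: [-0.4, 0.2, 0.1]
grip_width: 0.0005
```

View pics/s7.png

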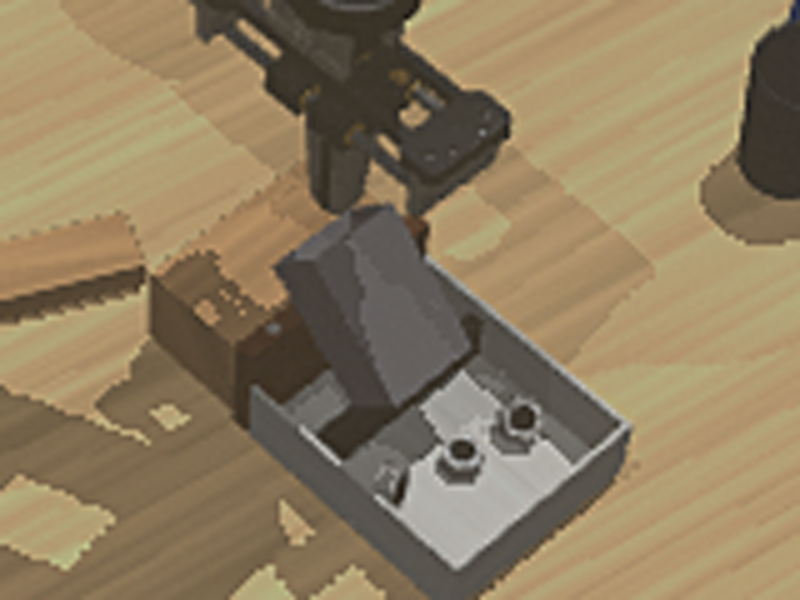

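```bash
python3 -m jog '[{"x":-0.2,"y":-0.5,"z":0,"rx":0,"ry":0,"rz":0,"claw":-1},{"x":-0.8,"y":-0.5,"z":0,"rx":0,"ry":0,"rz":0,"claw":-1},{"x":-1,"y":0,"z":0,"rx":0,"ry":0,"rz":0,"claw":-1},{"x":-0.5,"y":0,"z":0,"rx":0,"ry":0,"rz":0,"claw":-1},{"x":0,"y":0,"z":0,"rx":0,"ry":0,"rz":0,"claw":-1},{"x":0,"y":0,"z":0,"rx":0,"ry":0,"rz":0,"claw":-1},{"x":0,"y":0,"z":0,"rx":0,"ry":0,"rz":0,"claw":-1},{"x":0,"y":0,"z":0,"rx":0,"ry":0,"rz":0,"claw":-1},{"x":0,"y":0,"z":0,"rx":0,"ry":0,"rz":0,"claw":-1}]'
python3 - <<'E'
from h import *
f=vision.grab_frame("scene"); save(f,"s8")
a=.157;Rz=np.array([[np.cos(a),-np.sin(a),0],[np.sin(a),np.cos(a),0],[0,0,1]])
for n in ("bin_nuts_center","nut0_center","bin_bolts_center","bin_dowels_center","offcut","tape","can"):
    for r in vision.look_for(f,n)[:3]:
        w=world(f,r["at"]); print(n,round(r["score"],2),w.round(3),"station",(Rz.T@(w-[.5642,.1784,0])).round(3))
E
```

```text
t: 13.78
ee_pos: [0.4867, 0.166, 0.2288]
eef_rot: [[-0.0, 0.988, 0.155], [-0.001, 0.155, -0.988], [-1.0, -0.0, 0.001]]
force: [0.8, 0.6, -1.2]
grip_width: 0.0002
bin_nuts_center 0.87 [0.566 0.167 0.107] station [-0.    -0.011  0.107]
nut0_center 0.39 [0.63  0.146 0.024] station [ 0.06  -0.042  0.024]
bin_bolts_center 0.62 [ 0.56  -0.285  0.084] station [-0.077 -0.457  0.084]
bin_dowels_center 0.91 [ 0.609 -0.149  0.086] station [-0.007 -0.33   0.086]
offcut 0.67 [0.38  0.048 0.024] station [-0.202 -0.1    0.024]
tape 0.64 [ 0.399 -0.072  0.024] station [-0.202 -0.221  0.024]
tape 0.48 [ 0.798 -0.003  0.103] station [ 0.202 -0.216  0.103]
tape 0.39 [ 0.561 -0.283  0.084] station [-0.076 -0.455  0.084]
can 0.61 [ 0.794 -0.002  0.106] station [ 0.199 -0.214  0.106]
```

View pics/s8.png

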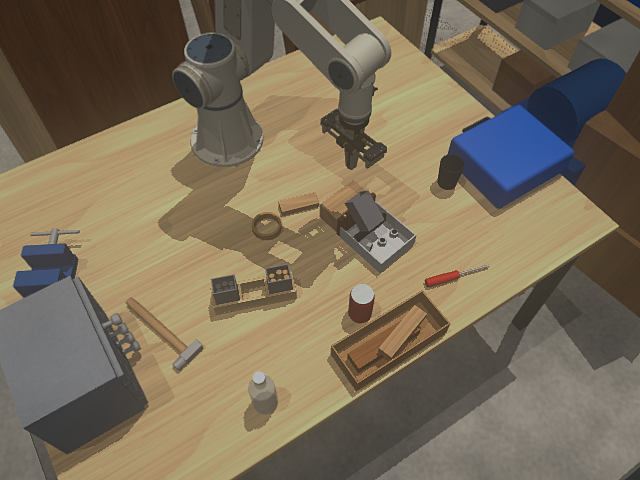

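```bash
python3 -c "
from bench import manip; print(manip.close_job())"
```

```text
the job is handed in; nothing more can be done
None
```

I lifted the nut bin (middle pocket) straight up, stood it on the step about 6 mm behind the batten and let go. I then pushed it over the batten with the shut fingers, at about 80 mm up its back face. The job was handed in at about 14 s of robot time, against the limit of 54 s, and no verdict was reported.

**Bin and nuts:** The last pictures show the bin tipped mouth-down across the batten and rail, with its visible surface centred at about x = 0, y = -11 mm in the station's frame. Three nuts lie in the tray. The gripper is clear above the station and the wrist force was at noise level.

**Everything else:** The other two bins, offcut, tape and can measured within about 6 mm of where they were first found, close to the measuring error. I checked the hammer and cup only by eye in the final picture, and they looked untouched.

**Weak checks:**
- The network found only one nut, with a low score of 0.39. The count of three, and that none is left in the bin, comes from my looking at the picture.
- The network also gave weak false hits for "tape" on the can and on the bolts bin.
- I did not measure the bin's tilt as a number or its speed.

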